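Tip the gift box down onto the packing board

TASK

The tall flowered gift box has to lie on the packing board ready for wrapping. Without grasping or lifting it, push it low down so that it slides, still standing, towards the blue outline until its leading bottom edge is about 3 cm past the blue line, then push it high up so that it topples forwards and lands flat, wholly inside the blue outline. Leave everything else on the worktop where it is.

Things in the scene. Friction and masses are not known exactly. Their poses are not given: they have to be found in the camera images.
- board: Fixed wooden board, 420x210 mm, 6 mm thick, with a blue painted rectangle, 280x190 mm over the outside of its 6 mm lines. Origin: under the rectangle's centre, at worktop height. x: its long way, the way the box slides and falls (to the robot's right and a little away); near line's outer edge at x = -140 mm, far one's at +140, long lines' at y = -95 and +95. Board from x = -265 to +155. z up.
- giftbox: White card gift box with flowers, standing on the board short of the outline: 61 mm thick (x, from -29 to +32 mm), 140 wide (y), 203 high (z), three black beads on top reach 217. About 0.3 kg. Origin: centre of its underside; x points towards the outline while it stands, so the leading bottom edge is 32 mm ahead of the origin.
- box_center (a point): Middle of the gift box, 101.5 mm above its underside. The box slides if pushed lower than about 5 cm above the board and tips if pushed higher than about 12 cm, falling by itself once it leans 17 degrees; its leading bottom edge then stays within about 1 cm. A single contact off its middle turns it as it slides.
- foot_left (a point): point on the box: left (+y) corner of its back broad face (the face it is to lie on), at the foot
- foot_right (a point): point on the box: right (-y) corner of its back broad face (the face it is to lie on), at the foot
- head_left (a point): point on the box: left (+y) corner of its back broad face (the face it is to lie on), at the height of the bead tops, 217 mm above the foot
- head_right (a point): point on the box: right (-y) corner of its back broad face (the face it is to lie on), at the height of the bead tops, 217 mm above the foot
- mug: green mug with white stripes, 72x104 mm, 82 mm high, at the back; not to be disturbed. Origin: centre of its underside
- scissors: scissors with blue handles lying flat, 87x199 mm, 9 mm high, on the left; not to be disturbed. Origin: centre of its underside
- tape: roll of tan adhesive tape lying flat, 103 mm across, 25 mm high, front right; not to be disturbed. Origin: centre of its underside
- candle: white candle in a clear glass, 76 mm across, 90 mm high, at the front edge right of the robot's middle (it and the mandarin may have changed places); not to be disturbed. Origin: centre of its underside
- mandarin: orange mandarin, about 50 mm across, 43 mm high, at the front edge beside the candle; not to be disturbed. Origin: centre of its underside

How it is judged:
On the way, in this order (a step that is already met when the one before it is completed fails the run):
1. the box stands upright with its leading bottom edge past the near blue line (1 to 5.5 cm) (angle between giftbox's own z axis and vertical below 0.12 rad and x of giftbox in the frame of board between -0.162 and -0.117 m), for 0.1 s.
2. the box has toppled forwards and lies flat (angle between giftbox's own x axis and vertical above 3 rad), for 0.2 s.
At the end, for the whole second after the job is handed in: The gift box lies at rest flat on its back broad face on the board (within 8 degrees), and all of it, beads included, is inside the blue outline's outer edges, give or take 3 mm (angle between giftbox's own x axis and vertical above 3 rad and height (world z) of box_center below 0.045 m and linear speed of giftbox below 0.02 m/s and x of foot_left in the frame of board between -0.143 and 0.143 m and y of foot_left in the frame of board between -0.098 and 0.098 m and x of foot_right in the frame of board between -0.143 and 0.143 m and y of foot_right in the frame of board between -0.098 and 0.098 m and x of head_left in the frame of board between -0.143 and 0.143 m and y of head_left in the frame of board between -0.098 and 0.098 m and x of head_right in the frame of board between -0.143 and 0.143 m and y of head_right in the frame of board between -0.098 and 0.098 m); the robot touches nothing.
It fails at once if the box is lifted off the board (more than about 8 mm) (height (world z) of box_center above 0.121 m).
It fails at once if the box falls backwards or sideways (angle between giftbox's own x axis and vertical below 0.9 rad or angle between giftbox's own y axis and vertical below 0.9 rad or angle between giftbox's own y axis and vertical above 2.24 rad).
It fails at once if a bystander is moved by more than 2 cm (distance of any of mug, scissors, tape, candle, mandarin from where it was at the start of the episode above 0.02 m).
It also fails if it takes over 51 s, if anything falls off the work surface, if the arm or the gripper's body presses on something with over 40 N, if the wrist force passes 120 N, or if a joint passes its speed limit or range.

ROBOT

A 6-joint arm with a two-finger parallel gripper is mounted at the origin on a cart in front of the work surface, level with it; the furniture and walls round the work are solid. World frame = base frame: x ahead of the robot, y to its left, z up, the work surface at z = 0. Lengths are in m, angles in rad, forces in N, time in s.
With the tool pointing down it reaches from about 0.325 to 0.775 m from the base axis. Payload 5.5 kg.
Tool frame: the origin (TCP) lies on the centre line of the jaws, within the pads' length; the fingertips stand 17 mm ahead of it and the grasp point (between the pads) lies 2 mm behind it; z points along the fingers, y is the direction in which the jaws open and shut (so a half turn about z gives the same grasp; the last joint's range is limited). The gripper opens to 85 mm and grips with 20 to 120 N. Pads are 22 mm wide; open, the fingers measure 114 mm over their backs; the gripper's body (76 mm by 85 mm) begins 54 mm behind the grasp point. The pads swing forward as they close: fully open they stand 13 mm farther back than shut.
Start: joints at [1.07, 0.091, 1.231, -0, 1.82, -0.057], TCP at [0.258, 0.542, 0.21] pointing down, gripper open.
Joint ranges: [-2.87, 2.87], [-0.86, 2.18], [0.17, 2.46], [-1.51, 4.65], [0.06, 2.69], [-2.65, 2.65]. Speed limits (rad/s): [2.57, 2.57, 3.01, 3.14, 3.14, 3.14].

INTERFACE

Orientations are given as a rotation vector (axis times angle).
In Python, from bench import bot, get_image gives the robot as it stands.
- The arm moves only by the tool carry_out, never from a script. Its argument "increments" is one flat list of numbers, 4 for each row, row after row: the shift along the world's x, y, z in mm, then the turn about the world's z in rad. In form: [tx, ty, tz, twist, tx, ty, tz, twist, ...]. A call has 1 to 20 rows; each row shifts and turns the commanded pose from where the row before left it; what a row does not reach is not made up. A row lasts 1/12 s, in which the tool goes at most 41.7 mm and 7.16 degrees, less where a joint would pass 70% of its speed; a pose out of reach is approached as far as the arm can. A call is refused whole if a number of a shift passes 41.7 or a number of a turn 0.125, either way. A call with a gripper value outside its range is refused whole. "claw" is the finger opening in mm, from 0 to 85.4, set as the call begins (left out, the last holds). The fingers move at their own pace and stop on an object; the grip force is fixed at half the most. Time passes only in rows, so rows that do not move let the fingers close. It gives the time, the measured TCP pose, the force and the opening at its end, in the units of the state.
- bot.sense(): the state, without advancing time (a new reading comes with each control period).
- get_image(name): name is "side" or "top" or "wrist"; returns a dict with "frame" (480x640x3 uint8, red, green, blue), "intrinsics" (3x3 intrinsics, pixels), "world_from_camera" (4x4, takes a point from camera to world coordinates). Camera axes: x right, y down, z forward; pixel columns grow to the right and rows downward; lengths in m; the calibration is good to about 2 mm. A picture is of the moment at which its call begins. There is no depth.
- bot.job_done(): hands the job in, once; it reports no verdict.
The state is a dict: "time": time; "qpos": joint angles; "qd": joint speeds; "tau": joint torques, N m; "eef_pos": TCP position; "orientation": TCP orientation; "ft_force": force on the tool from outside, world axes, zero at the start; "wrist_torque": the same for the moment, N m; "gripper_width": finger opening in m.
Only numpy, scipy, OpenCV 4.12 (cv2) and the standard library are available. Lean on these libraries where they do the work, as an engineer would, in place of code of your own. Each camera call takes 0.05 s, during which the arm holds its last target.

## Working session

There is one attempt and no reset: what is moved stays moved. The work goes in short steps, Python scripts to look and compute and a tool call to move; the robot and the scene stay as the last step left them, time stands still between calls to the robot, and variables do not carry over. Pictures are saved under pics/ and viewed, and the job is handed in when it is done.

Besides the shell and the picture viewer there is one more tool, called after "Call:" by a JSON object that holds its "api" and its "payload". carry_out: Moves the arm, as the interface text tells. Its arguments: {"type":"object","properties":{"increments":{"type":"array","items":{"type":"number"}},"claw":{"type":"number"}},"required":["increments"]}

```bash
mkdir -p pics; ls; cat > h.py <<'E'
import cv2,numpy as np
from bench import bot,get_image
def snap(n,f):
    d=get_image(n); cv2.imwrite('pics/'+f,d['frame'][:,:,::-1]); np.savez('pics/'+f+'.npz',**d); return d
def ray(d,uv,z):
    K=np.array(d['intrinsics']);T=np.array(d['world_from_camera'])
    r=T[:3,:3]@np.linalg.solve(K,np.array([uv[0],uv[1],1.0])); o=T[:3,3]
    return o+r*(z-o[2])/r[2]
def proj(d,p):
    K=np.array(d['intrinsics']);T=np.linalg.inv(d['world_from_camera'])
    c=T[:3,:3]@np.array(p)+T[:3,3]; q=K@c; return q[:2]/q[2]
E
python3 - <<'E'
from h import *
for n in ['side','top']:
    d=snap(n,n+'0.png'); print(n,np.round(d['world_from_camera'],3).tolist(),d['intrinsics'])
s=bot.sense(); print(s)
E
```

```text
pics
side [[-0.738, -0.599, 0.311, 0.254], [-0.674, 0.648, -0.355, 0.378], [0.011, -0.472, -0.882, 1.17], [0.0, 0.0, 0.0, 1.0]] [[455.2111863    0.         314.40767701]
 [  0.         455.2111863  240.193922  ]
 [  0.           0.           1.        ]]
top [[-0.123, -0.967, 0.224, 0.429], [-0.992, 0.119, -0.029, -0.02], [0.001, -0.226, -0.974, 1.012], [0.0, 0.0, 0.0, 1.0]] [[435.51949521   0.         314.60216286]
 [  0.         435.51949521 243.23437809]
 [  0.           0.           1.        ]]
{'time': 0.1, 'qpos': array([ 1.07030751e+00,  9.17872971e-02,  1.23179264e+00, -2.17800666e-05,
        1.81980177e+00, -5.66971421e-02]), 'qd': array([-0.00029632, -0.00206805, -0.00479325,  0.00050219, -0.00013459,
       -0.00033946]), 'tau': array([ 1.79823015e-03, -4.60219324e+01, -4.19218826e+01,  1.01154745e-05,
        1.06866000e-02, -1.01322701e-05]), 'eef_pos': array([0.25748313, 0.5416115 , 0.2088464 ]), 'orientation': array([-6.91303865e-01, -3.06410386e+00,  2.71059751e-03]), 'ft_force': array([-0.32057784, -0.18448736, -0.1324336 ]), 'wrist_torque': array([ 0.07446579, -0.04410596,  0.0193462 ]), 'gripper_width': 0.08534619948551483}
```

View pics/side0.png

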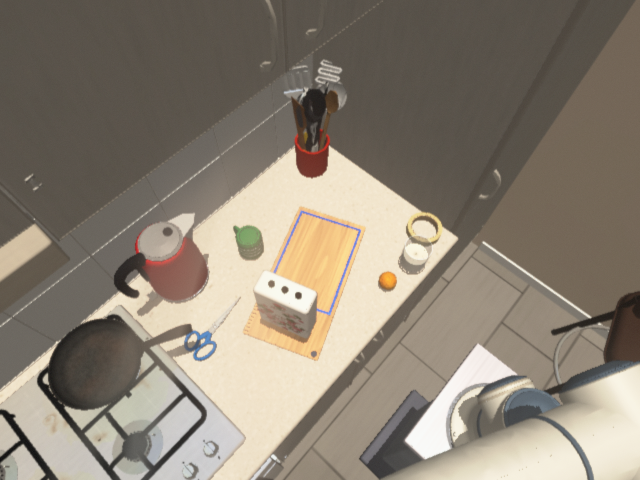

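View pics/top0.png

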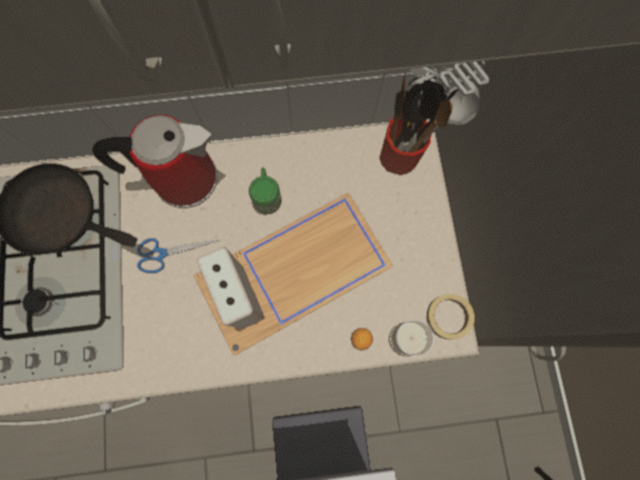

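The top view shows the blue outline with corners near (245,254), (348,200), (384,263) and (281,322). The box top is near (200–250, 248–325), with beads at (216,268), (223,284) and (230,300). The scissors, at (150–220, 240–270), lie close behind the box.

```bash
cat > m.py <<'E'
from h import *
import sys
def load(f):
    z=np.load('pics/'+f+'.npz'); return {k:z[k] for k in z}
def quad(m):
    c=max(cv2.findContours(m,cv2.RETR_EXTERNAL,cv2.CHAIN_APPROX_NONE)[0],key=cv2.contourArea)
    return c
def board(d):
    hsv=cv2.cvtColor(d['frame'],cv2.COLOR_RGB2HSV)
    m=cv2.inRange(hsv,(110,60,60),(135,255,255))
    m=cv2.morphologyEx(m,cv2.MORPH_CLOSE,np.ones((5,5)))
    c=quad(m); h=cv2.convexHull(c)
    P=np.array([ray(d,p[0],0.006)[:2] for p in h],np.float32)
    return cv2.minAreaRect(P),cv2.boxPoints(cv2.minAreaRect(P))
E
python3 - <<'E'
from m import *
for f in ['top0.png','side0.png']:
    d=load(f); r,b=board(d); print(f,r,b.round(3).tolist())
d=load('top0.png')
hsv=cv2.cvtColor(d['frame'],cv2.COLOR_RGB2HSV)
# beads
for f,roi in [('top0.png',(195,240,255,335)),('side0.png',(250,265,325,310))]:
    d=load(f); g=cv2.cvtColor(d['frame'],cv2.COLOR_RGB2GRAY)
    x0,y0,x1,y1=roi
    n,l,s,c=cv2.connectedComponentsWithStats(cv2.inRange(g[y0:y1,x0:x1],0,60))
    for i in range(1,n):
        if 15<s[i,4]<400: 
            uv=c[i]+[x0,y0]; print(f,uv.round(1),s[i,4],ray(d,uv,0.006+0.210).round(4))
E
cd pics; python3 -c "
import cv2
a=cv2.imread('top0.png')[190:370,130:400];cv2.imwrite('c1.png',cv2.resize(a,None,fx=2.9,fy=2.9,interpolation=2))"
```

```text
top0.png ((0.623111367225647, -0.042696088552474976), (0.18836957216262817, 0.27805474400520325), 22.191429138183594) [[0.4830000102519989, 0.05000000074505806], [0.5879999995231628, -0.2070000022649765], [0.7630000114440918, -0.13600000739097595], [0.6579999923706055, 0.12200000137090683]]
side0.png ((0.6228002905845642, -0.04432442784309387), (0.18887634575366974, 0.2782636880874634), 22.226295471191406) [[0.4830000102519989, 0.04899999871850014], [0.5879999995231628, -0.20900000631809235], [0.7630000114440918, -0.13699999451637268], [0.6579999923706055, 0.11999999731779099]]
top0.png [216.2 267.8] 19 [0.5878 0.1432 0.216 ]
top0.png [223. 284.] 21 [0.5562 0.1329 0.216 ]
top0.png [229.9 300.7] 20 [0.5242 0.1227 0.216 ]
```

View pics/c1.png

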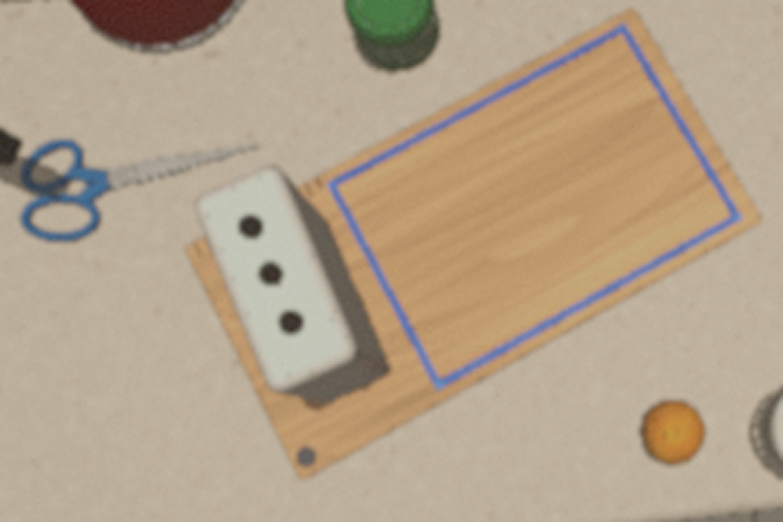

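```bash
cat >> m.py <<'E'
C=np.array([0.623,-0.0435]);A=np.deg2rad(-67.8)
BX=np.array([np.cos(A),np.sin(A)]);BY=np.array([-np.sin(A),np.cos(A)])
def tob(p): v=np.array(p)[:2]-C; return np.array([v@BX,v@BY])
def tow(x,y): return C+x*BX+y*BY
def boxtop(d,seed,z=0.209,thr=150):
    g=cv2.cvtColor(d['frame'],cv2.COLOR_RGB2HSV)
    m=((g[:,:,2]>thr)&(g[:,:,1]<35)).astype(np.uint8)*255
    n,l,s,c=cv2.connectedComponentsWithStats(m)
    m=(l==l[seed[1],seed[0]]).astype(np.uint8)*255
    h=cv2.convexHull(quad(m))
    P=np.array([tob(ray(d,p[0],z)) for p in h],np.float32)
    r=cv2.minAreaRect(P); return r,cv2.boxPoints(r),m
E
python3 - <<'E'
from m import *
for f,sd,t in [('top0.png',(214,300),150),('side0.png',(300,300),150)]:
  d=load(f)
  print(f,d['frame'][sd[1],sd[0]])
  r,b,m=boxtop(d,sd,thr=t); print(r,b.round(3).tolist()); cv2.imwrite('pics/mask_'+f,m)
d=load('top0.png')
for n,uv,z in [('sciss tip',(220,239),.005),('sciss hL',(150,272),.005),('hR',(163,250),.005),('scis htop',(140,240),.005),('panh',(136,241),.05),('panh',(136,241),.0),('kettle spout',(210,132),.2),('kettle base',(205,205),0),('mug',(266,212),0),('mug',(264,185),.08)]:
    p=ray(d,uv,z); print(n,p.round(3),tob(p).round(3))
print(tow(-.296,0),tow(-.296,-.02))
E
```

```text
top0.png [185 175 162]
((-0.18796317279338837, 0.003984488546848297), (0.13608063757419586, 0.057646770030260086), 86.15251922607422) [[-0.22100000083446503, -0.06199999898672104], [-0.164000004529953, -0.06599999964237213], [-0.1550000011920929, 0.07000000029802322], [-0.21199999749660492, 0.07400000095367432]]
side0.png [249 249 239]
((-0.1872853934764862, 0.0032684355974197388), (0.1350332796573639, 0.060239993035793304), 85.09660339355469) [[-0.22300000488758087, -0.061000000685453415], [-0.16300000250339508, -0.06700000166893005], [-0.15199999511241913, 0.06800000369548798], [-0.21199999749660492, 0.0729999989271164]]
sciss tip [0.698 0.172 0.005] [-0.171  0.151]
sciss hL [0.639 0.34  0.005] [-0.349  0.16 ]
hR [0.688 0.308 0.005] [-0.301  0.193]
scis htop [0.719 0.361 0.005] [-0.338  0.242]
panh [0.705 0.353 0.05 ] [-0.336  0.226]
panh [0.719 0.372 0.   ] [-0.349  0.246]
kettle spout [0.872 0.139 0.2  ] [-0.075  0.299]
kettle base [0.789 0.203 0.   ] [-0.166  0.247]
mug [0.753 0.058 0.   ] [-0.044  0.159]
mug [0.792 0.05  0.08 ] [-0.023  0.191]
[0.51115913 0.23055769] [0.49264172 0.22300088]
```

Call:
{"api": "carry_out", "payload": {"increments": [19,-25.5,0,0.069,19,-25.5,0,0.069,19,-25.5,0,0.069,19,-25.5,0,0.069,19,-25.5,0,0.069,19,-25.5,0,0.069,19,-25.5,0,0.069,19,-25.5,0,0.069,19,-25.5,0,0.069,19,-25.5,0,0.07,19,-25.5,0,0.07,19,-25.5,0,0.07,0,0,0,0,0,0,0,0], "claw": 85}}

```text
time: 1.27
eef_pos: [0.4861, 0.2346, 0.2091]
orientation: [0.598, -3.083, 0.0]
ft_force: [0.2, -0.9, 0.6]
gripper_width: 0.0851
```

```bash
python3 - <<'E'
from m import *
a=snap('side','s1.png')['frame'];b=snap('top','t1.png')['frame'];c=snap('wrist','w1.png')['frame']
im=np.hstack([cv2.resize(x,(400,300)) for x in (b,c)])
s=cv2.resize(a[180:400,180:420],(400,367))[:300]; s=np.hstack([s,cv2.resize(b[180:380,120:320],(400,300))])
cv2.imwrite('pics/j1.png',np.vstack([im,s])[:,:,::-1])
E
```

```text
(no output)
```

View pics/j1.png

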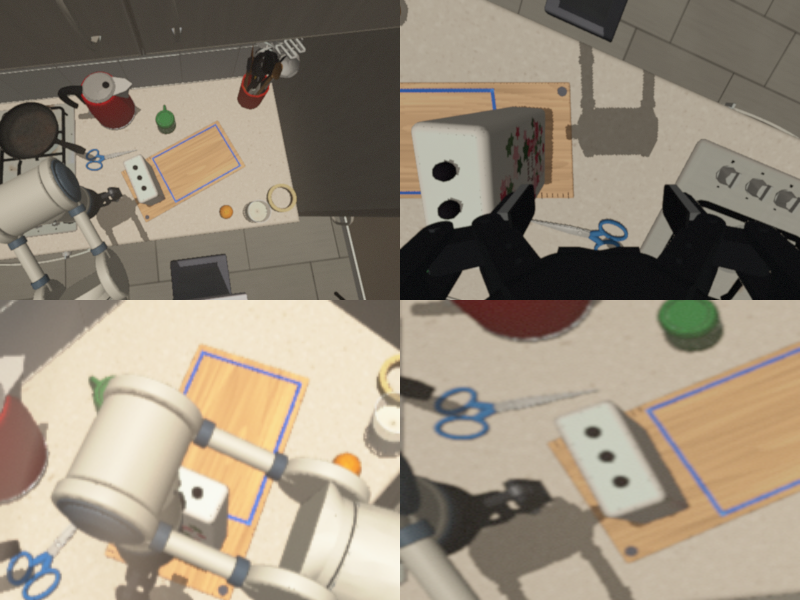

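Call:
{"api": "carry_out", "payload": {"increments": [0,0,-34,0,0,0,-34,0,0,0,-34,0,0,0,-34,0,0,0,-34,0,0,0,-9,0,0,0,0,0]}}

```text
time: 2.0
eef_pos: [0.4828, 0.236, 0.0274]
orientation: [0.605, -3.076, 0.002]
ft_force: [-0.9, -0.5, 0.0]
gripper_width: 0.0848
```

```bash
cat > v.py <<'E'
from m import *
n=sys.argv[1]
a=snap('side','s%s.png'%n)['frame'];b=snap('top','t%s.png'%n)['frame'];c=snap('wrist','w%s.png'%n)['frame']
im=np.hstack([cv2.resize(x,(400,300)) for x in (b,c)])
s=cv2.resize(a[180:360,210:450],(400,300)); s=np.hstack([s,cv2.resize(b[180:360,120:360],(400,300))])
cv2.imwrite('pics/j%s.png'%n,np.vstack([im,s])[:,:,::-1])
E
python3 v.py 2
```

```text
(no output)
```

View pics/j2.png

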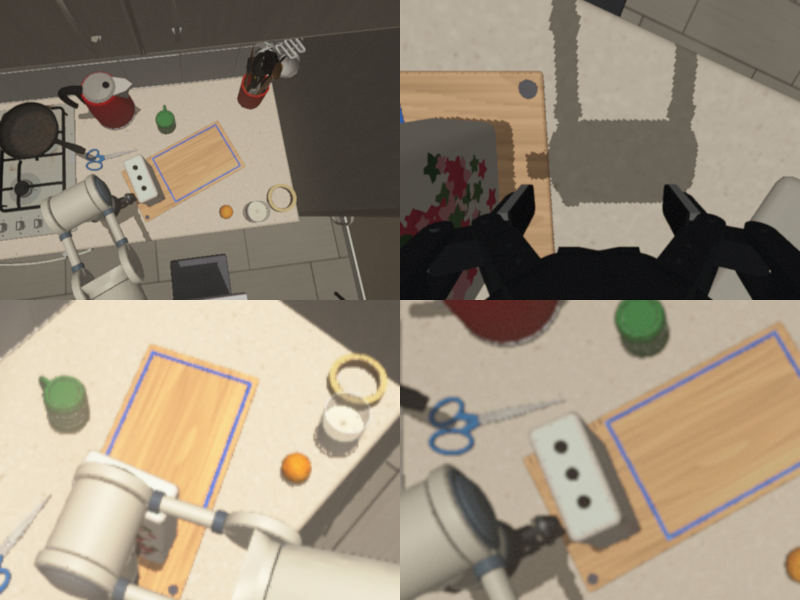

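Call:
{"api": "carry_out", "payload": {"increments": [3,-7,-1,0,4,-9,-1,0,3,-7,-1,0,0,0,0,0,0,0,0,0]}}

```text
time: 2.57
eef_pos: [0.4961, 0.2121, 0.0282]
orientation: [-0.602, 3.083, 0.0]
ft_force: [-0.4, 2.2, -0.9]
gripper_width: 0.0845
```

```bash
python3 v.py 3; python3 - <<'E'
from m import *
d=load('t3.png');r,b,m=boxtop(d,(214,300));print(r,b.round(3).tolist(),bot.sense()['eef_pos'],tob(bot.sense()['eef_pos']))
E
```

```text
((0.04000011086463928, 0.044171810150146484), (0.9503636956214905, 1.3888957500457764), 60.81903076171875) [[-0.7979999780654907, -0.03200000151991844], [0.41499999165534973, -0.7089999914169312], [0.878000020980835, 0.11999999731779099], [-0.33500000834465027, 0.7979999780654907]] [0.49559229 0.21291341 0.0278819 ] [-0.28554546 -0.02107961]
```

View pics/j3.png

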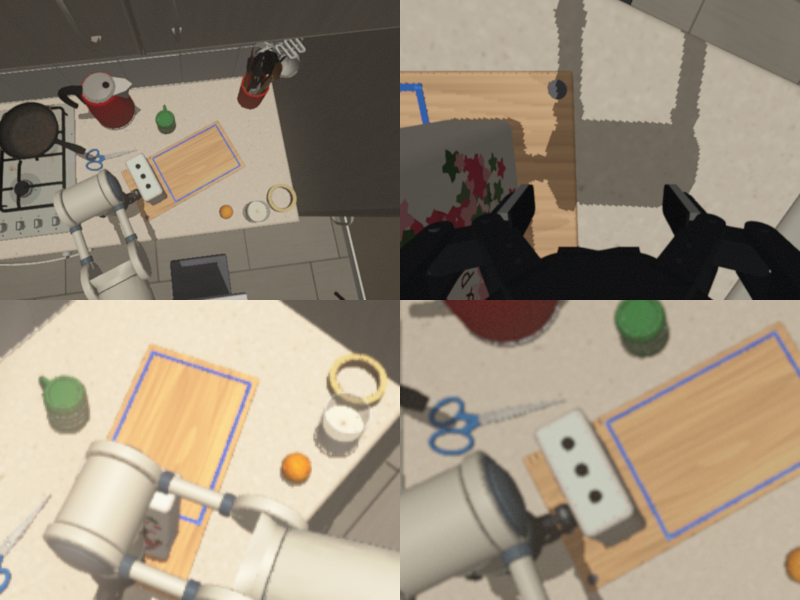

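```bash
cat >> m.py <<'E'
def beads(d,seed,rad=45,thr=60,z=0.216):
    g=cv2.cvtColor(d['frame'],cv2.COLOR_RGB2GRAY)
    x0,y0=seed[0]-rad,seed[1]-rad
    n,l,s,c=cv2.connectedComponentsWithStats(cv2.inRange(g[y0:y0+2*rad,x0:x0+2*rad],0,thr))
    o=[]
    for i in range(1,n):
        if 10<s[i,4]<40 and max(s[i,2:4])<9:
            uv=c[i]+[x0,y0]; q=tob(ray(d,uv,z)); print(uv.round(1),s[i,4],q.round(4)); o.append(q)
    return o
def yaw(o):
    o=sorted(o,key=lambda q:q[1]); v=o[-1]-o[0]; print('len',np.linalg.norm(v).round(4),'yaw deg',np.rad2deg(np.arctan2(-v[0],v[1])).round(2),'mid',((o[0]+o[-1])/2).round(4))
E
python3 - <<'E'
from m import *
for f in ['top0.png','t1.png','t2.png','t3.png']:
    d=load(f); print(f); o=beads(d,(224,284),40)
    if len(o)>1: yaw(o)
d=load('t3.png');f=d['frame'];print(f[310:316,240])
for s in [(240,310),(235,318),(217,280)]:
    r,b,m=boxtop(d,s,thr=165);print(r,b.round(3).tolist())
E
python3 -c "
import cv2
a=cv2.imread('pics/t3.png')[220:350,150:310];b=cv2.imread('pics/w3.png')[100:480,0:640]
cv2.imwrite('pics/c3.png',cv2.resize(a,None,fx=4.6,fy=4.6,interpolation=2))
cv2.imwrite('pics/c3w.png',b)"
```

```text
top0.png
[216.2 267.8] 19 [-0.1861  0.0379]
[223. 284.] 21 [-0.1885  0.0048]
[229.9 300.7] 20 [-0.1912 -0.0286]
len 0.0668 yaw deg -4.37 mid [-0.1887  0.0046]
t1.png
[216.1 267.6] 19 [-0.1861  0.0384]
[223. 284.] 21 [-0.1885  0.0048]
[230.  300.8] 19 [-0.1912 -0.0289]
len 0.0674 yaw deg -4.26 mid [-0.1886  0.0047]
t2.png
[216.  267.6] 19 [-0.1862  0.0384]
[223. 284.] 21 [-0.1885  0.0048]
[229.9 300.8] 21 [-0.1914 -0.0288]
len 0.0674 yaw deg -4.4 mid [-0.1888  0.0048]
t3.png
[220.4 265.8] 21 [-0.1776  0.0376]
[228.7 281.6] 17 [-0.1775  0.0036]
[236.8 297.2] 20 [-0.1775 -0.0291]
len 0.0667 yaw deg 0.05 mid [-0.1776  0.0042]
[[199 202 187]
 [198 201 186]
 [199 202 187]
 [199 202 187]
 [197 198 184]
 [197 194 179]]
((-0.1777234524488449, 0.0034680142998695374), (0.05781111121177673, 0.1353578418493271), 0.05476490408182144) [[-0.2070000022649765, 0.07100000232458115], [-0.2070000022649765, -0.06400000303983688], [-0.14900000393390656, -0.06400000303983688], [-0.14900000393390656, 0.07100000232458115]]
((-0.1777234524488449, 0.0034680142998695374), (0.05781111121177673, 0.1353578418493271), 0.05476490408182144) [[-0.2070000022649765, 0.07100000232458115], [-0.2070000022649765, -0.06400000303983688], [-0.14900000393390656, -0.06400000303983688], [-0.14900000393390656, 0.07100000232458115]]
((-0.1777234524488449, 0.0034680142998695374), (0.05781111121177673, 0.1353578418493271), 0.05476490408182144) [[-0.2070000022649765, 0.07100000232458115], [-0.2070000022649765, -0.06400000303983688], [-0.14900000393390656, -0.06400000303983688], [-0.14900000393390656, 0.07100000232458115]]
```

View pics/c3.png

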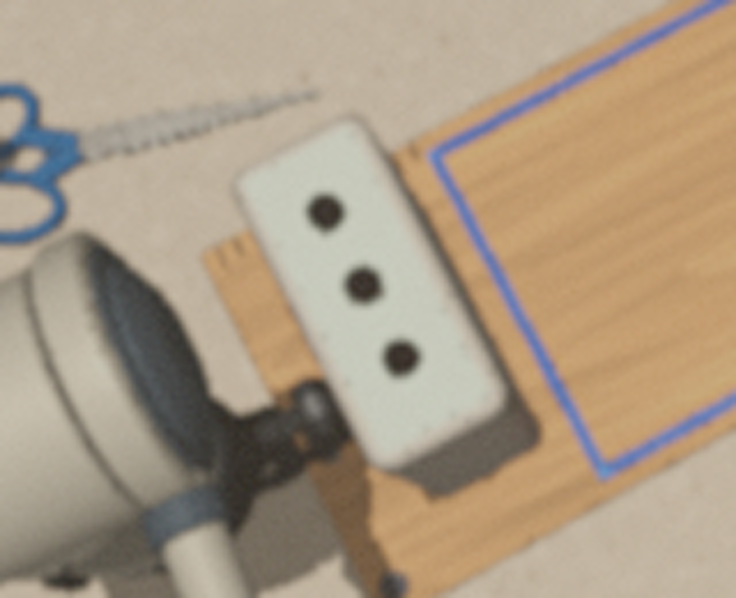

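View pics/c3w.png

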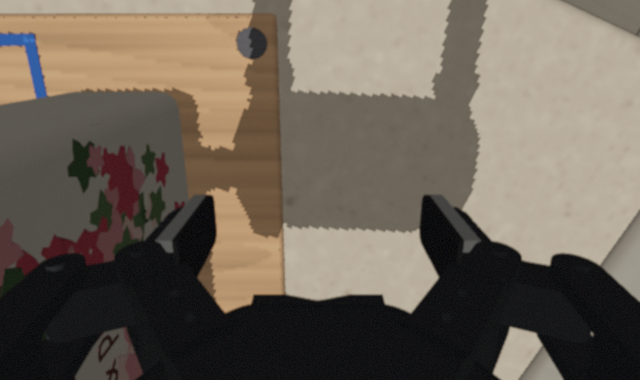

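Call:
{"api": "carry_out", "payload": {"increments": [-3,7,0,0,-3,7,0,0,0,0,0,0]}}

```text
time: 2.97
eef_pos: [0.4889, 0.2285, 0.0279]
orientation: [0.607, -3.082, -0.001]
ft_force: [0.4, -0.5, 0.1]
gripper_width: 0.0846
```

```bash
python3 - <<'E'
from m import *
d=snap('top','t4.png'); yaw(beads(d,(228,282),40)); r,b,m=boxtop(d,(240,310),thr=165);print(r); print(tob(bot.sense()['eef_pos']))
E
```

```text
[218.  267.1] 20 [-0.1826  0.0375]
[226.  282.9] 20 [-0.1827  0.0039]
[234.1 299. ] 20 [-0.1831 -0.0295]
len 0.0671 yaw deg -0.43 mid [-0.1829  0.004 ]
((-0.18235468864440918, 0.003329761326313019), (0.05795476213097572, 0.136127769947052), 0.4860997200012207)
[-0.3018921  -0.02139236]
```

Call:
{"api": "carry_out", "payload": {"increments": [11.5,4.7,0,0,11.5,4.7,-3,0,0,0,-3,0,0,0,0,0]}}

```text
time: 3.35
eef_pos: [0.5121, 0.2362, 0.0209]
orientation: [0.605, -3.081, 0.001]
ft_force: [0.5, -0.6, -1.0]
gripper_width: 0.0853
```

Call:
{"api": "carry_out", "payload": {"increments": [0,0,-2,0,0,0,-2,0,0,0,0,0]}}

```text
time: 3.6
eef_pos: [0.512, 0.236, 0.0174]
orientation: [0.604, -3.082, 0.0]
ft_force: [-0.4, -0.2, -0.2]
gripper_width: 0.0852
```

Call:
{"api": "carry_out", "payload": {"increments": [0,0,-2,0,0,0,-2,0,0,0,0,0]}}

```text
time: 3.85
eef_pos: [0.5123, 0.2361, 0.0134]
orientation: [0.604, -3.082, 0.0]
ft_force: [-0.0, -1.0, -0.9]
gripper_width: 0.0849
```

```bash
python3 v.py 5; python3 - <<'E'
from m import *
print(tob(bot.sense()['eef_pos']))
E
```

```text
[-0.30074468  0.00349181]
```

View pics/j5.png

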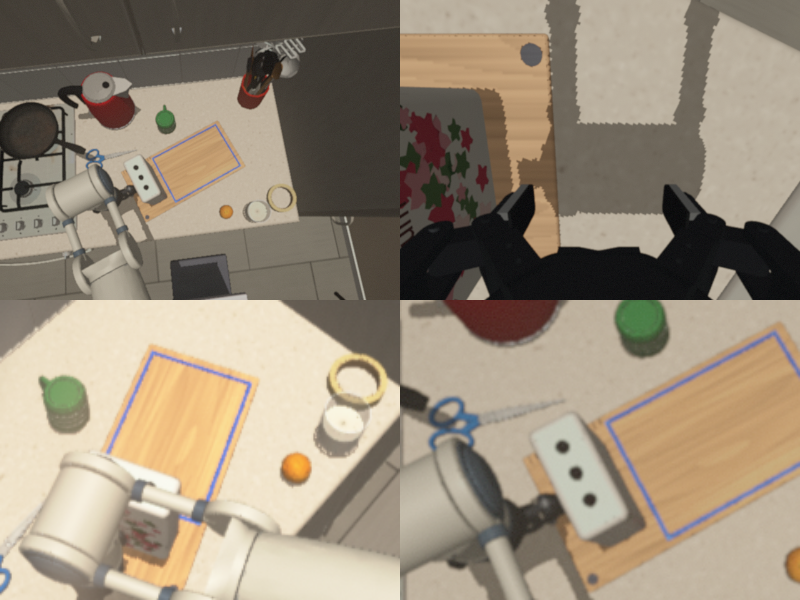

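Call:
{"api": "carry_out", "payload": {"increments": [1,-2.3,0,0,1,-2.3,0,0,1,-2.3,0,0,1,-2.3,0,0,0.9,-2.3,0,0,0.9,-2.3,0,0,0.9,-2.3,0,0,0.9,-2.3,0,0,0.9,-2.3,0,0,0.9,-2.3,0,0,0.9,-2.3,0,0,0.9,-2.3,0,0]}}

```text
time: 5.0
eef_pos: [0.5239, 0.2084, 0.0139]
orientation: [-0.604, 3.083, -0.0]
ft_force: [-0.6, 0.4, -0.0]
gripper_width: 0.0846
```

```bash
python3 - <<'E'
from m import *
d=snap('top','t6.png'); yaw(beads(d,(232,282),42)); r,b,m=boxtop(d,(240,310),thr=165);print(r); print(tob(bot.sense()['eef_pos']))
E
```

```text
[237.8 256.2] 19 [-0.1411  0.038 ]
[246.  271.9] 20 [-0.1414  0.0041]
[254.7 287.6] 19 [-0.1408 -0.0295]
len 0.0675 yaw deg 0.27 mid [-0.141   0.0042]
((0.04000011086463928, 0.044171810150146484), (0.9503636956214905, 1.3888957500457764), 60.81903076171875)
[-0.27020056  0.00343202]
```

```bash
python3 v.py 7; python3 - <<'E'
from m import *
d=load('t7.png'); yaw(beads(d,(245,272),42)); print(bot.sense()['ft_force'])
E
python3 -c "
import cv2
a=cv2.imread('pics/t7.png')[200:330,170:330];
cv2.imwrite('pics/c7.png',cv2.resize(a,None,fx=4.6,fy=4.6,interpolation=2))"
```

```text
[239.3 255.4] 18 [-0.1381  0.0379]
[247.8 271. ] 20 [-0.1379  0.004 ]
[256. 287.] 21 [-0.1383 -0.0296]
len 0.0676 yaw deg -0.18 mid [-0.1382  0.0041]
[0.08899968 0.00699595 0.824201  ]
```

View pics/c7.png

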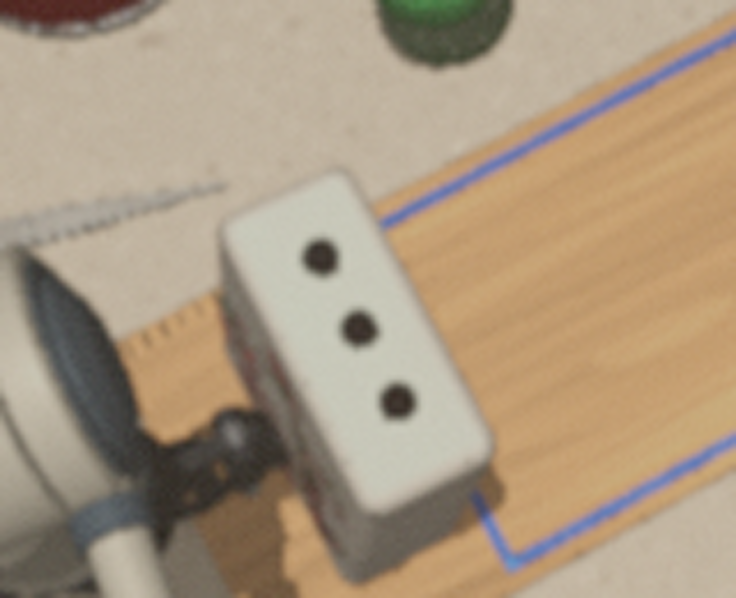

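View pics/j7.png

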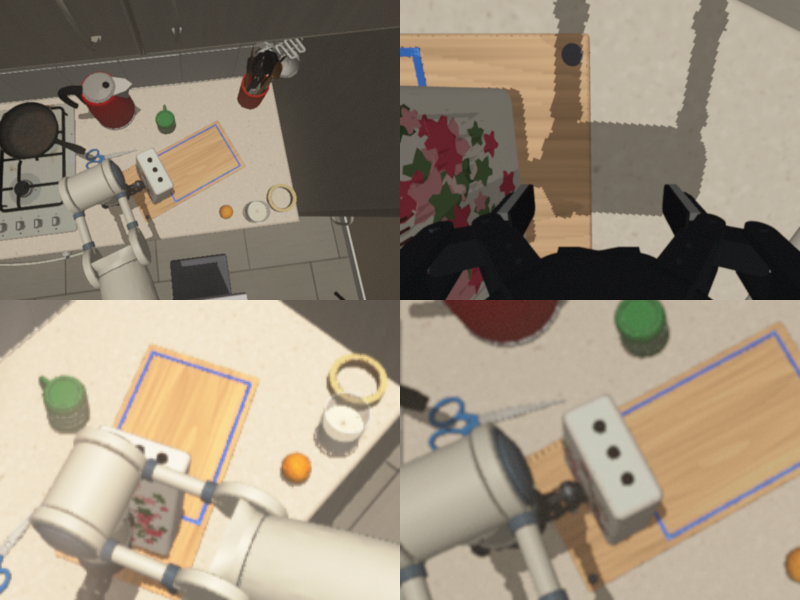

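Call:
{"api": "carry_out", "payload": {"increments": [-0.9,2.3,0,0,-0.9,2.3,0,0,-0.9,2.3,0,0,-0.9,2.3,0,0,-0.9,2.3,0,0,-0.9,2.3,0,0,-0.9,2.3,0,0,-0.9,2.3,0,0,-1.9,4.6,0,0,-1.9,4.6,0,0,0,0,0,0]}}

```text
time: 6.12
eef_pos: [0.5125, 0.2372, 0.0139]
orientation: [0.605, -3.083, -0.001]
ft_force: [-0.2, 0.6, -1.0]
gripper_width: 0.0853
```

```bash
python3 - <<'E'
from m import *
d=snap('top','t8.png'); yaw(beads(d,(232,282),42)); r,b,m=boxtop(d,(240,310),thr=165);print(r); print(tob(bot.sense()['eef_pos']))
E
```

```text
[217.3 267.6] 19 [-0.1842  0.0373]
[225.2 283.3] 22 [-0.1845  0.004 ]
[233.4 299.4] 22 [-0.1846 -0.0297]
len 0.0669 yaw deg -0.36 mid [-0.1844  0.0038]
((-0.18412931263446808, 0.0033199116587638855), (0.057695843279361725, 0.13540159165859222), 0.01093550119549036)
[-0.30120101  0.00371452]
```

Call:
{"api": "carry_out", "payload": {"increments": [-23.1,-9.5,0,0,-23.1,-9.5,-1,0,0,0,-1,0,0.9,-2.2,0,0,0.9,-2.2,0,0,0.9,-2.2,0,0,0.9,-2.2,0,0,0.9,-2.2,0,0,0.9,-2.2,0,0,0.9,-2.2,0,0,0.9,-2.2,0,0,0.9,-2.2,0,0,0,0,0,0]}}

```text
time: 7.25
eef_pos: [0.4749, 0.1971, 0.0118]
orientation: [-0.604, 3.083, -0.0]
ft_force: [0.7, 0.7, -0.7]
gripper_width: 0.0851
```

```bash
cat > q.py <<'E'
from m import *
d=snap('top','t%s.png'%sys.argv[1]); yaw(beads(d,(int(sys.argv[2]),int(sys.argv[3])),42)); print(tob(bot.sense()['eef_pos']),bot.sense()['time'])
E
python3 q.py 9 230 282
```

```text
[220.  266.1] 20 [-0.1784  0.0373]
[229.6 281. ] 20 [-0.1755  0.004 ]
[239.  296.2] 21 [-0.1732 -0.0295]
[234.  322.3] 13 [-0.2022 -0.0669]
len 0.1069 yaw deg -12.88 mid [-0.1903 -0.0148]
[-0.27889957 -0.04622585] 7.3
```

Call:
{"api": "carry_out", "payload": {"increments": [-1.8,4.8,0,0,-3,7.2,0,0,-5,12.1,0,0,23.1,9.5,0,0,23.1,9.5,0,0,23.1,9.5,0,0,23.1,9.5,0,0,0,0,0,0]}}

```text
time: 7.97
eef_pos: [0.5596, 0.2614, 0.0109]
orientation: [-0.605, 3.082, 0.0]
ft_force: [0.3, -0.2, -1.1]
gripper_width: 0.085
```

```bash
sed -i 's/10<s\[i,4\]<40/14<s[i,4]<40/' m.py; python3 q.py 10 230 282
```

```text
[218.8 267. ] 20 [-0.1812  0.0371]
[228. 282.] 21 [-0.1789  0.0036]
[237.5 297.2] 20 [-0.1763 -0.0297]
len 0.067 yaw deg 4.21 mid [-0.1788  0.0037]
[-0.30626401  0.05466858] 8.0167
```

Call:
{"api": "carry_out", "payload": {"increments": [2,-4.6,0,0,2,-4.6,0,0,0.9,-2.3,0,0,0.9,-2.3,0,0,0.9,-2.3,0,0,0.9,-2.3,0,0,0.9,-2.3,0,0,0.9,-2.3,0,0,0.9,-2.3,0,0,0.9,-2.3,0,0,0.9,-2.3,0,0,0.9,-2.3,0,0,0,0,0,0]}}

```text
time: 9.1
eef_pos: [0.5705, 0.2268, 0.0118]
orientation: [0.604, -3.083, 0.001]
ft_force: [0.3, 0.9, -0.4]
gripper_width: 0.0848
```

```bash
python3 q.py 11 236 280
```

```text
[227.6 262. ] 21 [-0.1628  0.0373]
[235. 278.] 21 [-0.1643  0.004 ]
[242.5 294.3] 19 [-0.166  -0.0295]
len 0.0669 yaw deg -2.78 mid [-0.1644  0.0039]
[-0.27038953  0.05350299] 9.15
```

Call:
{"api": "carry_out", "payload": {"increments": [0.9,-2.3,0,0,0.9,-2.3,0,0,0.9,-2.3,0,0,-1.8,4.6,0,0,-3.6,9.2,0,0,-4.5,11.5,0,0,-23.1,-9.5,0,0,-23.1,-9.5,0,0,-23.1,-9.5,0,0,-23.1,-9.5,0,0,0,0,0,0]}}

```text
time: 10.07
eef_pos: [0.4664, 0.2076, 0.0107]
orientation: [0.606, -3.079, 0.001]
ft_force: [-0.1, 0.1, 0.2]
gripper_width: 0.0848
```

```bash
python3 q.py 12 236 280
```

```text
[225.5 263. ] 17 [-0.1669  0.0376]
[232.5 279.3] 22 [-0.1694  0.0041]
[239.8 295.8] 20 [-0.1715 -0.0294]
[227.5 319.3] 20 [-0.21   -0.0564]
len 0.1034 yaw deg -24.64 mid [-0.1885 -0.0094]
[-0.29145544 -0.04773998] 10.1167
```

Call:
{"api": "carry_out", "payload": {"increments": [1.5,-3.7,0,0,1.5,-3.7,0,0,0.9,-2.3,0,0,0.9,-2.3,0,0,0.9,-2.3,0,0,0.9,-2.3,0,0,0.9,-2.3,0,0,0.9,-2.3,0,0,0.9,-2.3,0,0,0.9,-2.3,0,0,0.9,-2.3,0,0,0.9,-2.3,0,0,0,0,0,0]}}

```text
time: 11.2
eef_pos: [0.4829, 0.1769, 0.0119]
orientation: [-0.604, 3.083, -0.0]
ft_force: [-0.2, 0.8, -0.5]
gripper_width: 0.085
```

```bash
sed -i 's/def beads(d,seed,rad=45/def beads(d,seed,rad=45/; s/,42))/,36))/' q.py; python3 q.py 13 241 275
```

```text
[231.1 259.6] 17 [-0.155   0.0383]
[240.8 274.1] 18 [-0.1517  0.0053]
[250.4 288.9] 20 [-0.1487 -0.0278]
len 0.0664 yaw deg 5.4 mid [-0.1519  0.0053]
[-0.2572447  -0.04642283] 11.25
```

Call:
{"api": "carry_out", "payload": {"increments": [-1.8,4.6,0,0,-3.6,9.2,0,0,-3.6,9.2,0,0,23.1,9.5,0,0,23.1,9.5,0,0,23.1,9.5,0,0,23.1,9.5,0,0,0,0,0,0]}}

```text
time: 11.92
eef_pos: [0.5682, 0.2407, 0.0109]
orientation: [-0.606, 3.082, 0.001]
ft_force: [-0.9, 0.1, -0.0]
gripper_width: 0.085
```

```bash
python3 q.py 14 241 275
```

```text
[226.1 262.7] 18 [-0.1658  0.0375]
[235.9 277.4] 20 [-0.1624  0.0041]
[245.7 292.7] 19 [-0.1594 -0.0297]
len 0.0676 yaw deg 5.37 mid [-0.1626  0.0039]
[-0.28374332  0.05481472] 11.9667
```

Call:
{"api": "carry_out", "payload": {"increments": [1.5,-3.7,0,0,1.5,-3.7,0,0,0.9,-2.3,0,0,0.9,-2.3,0,0,0.9,-2.3,0,0,0.9,-2.3,0,0,0.9,-2.3,0,0,0.9,-2.3,0,0,0.9,-2.3,0,0,0.9,-2.3,0,0,0.9,-2.3,0,0,0.9,-2.3,0,0,0,0,0,0]}}

```text
time: 13.05
eef_pos: [0.5783, 0.2074, 0.0118]
orientation: [0.604, -3.083, 0.001]
ft_force: [0.8, -0.0, -0.3]
gripper_width: 0.085
```

```bash
python3 q.py 15 245 272
```

```text
[239.1 255.3] 20 [-0.1384  0.0383]
[246.9 271. ] 20 [-0.1393  0.0048]
[254.2 287.5] 20 [-0.1415 -0.0289]
len 0.0673 yaw deg -2.67 mid [-0.1399  0.0047]
[-0.24948551  0.05339   ] 13.1
```

Call:
{"api": "carry_out", "payload": {"increments": [0.9,-2.3,0,0,0.9,-2.3,0,0,0,0,0,0,-1.8,4.6,0,0,-3.6,9.2,0,0,-4.5,11.5,0,0,-23.1,-9.5,0,0,-23.1,-9.5,0,0,-23.1,-9.5,0,0,-23.1,-9.5,0,0,0,0,0,0]}}

```text
time: 14.02
eef_pos: [0.4733, 0.1905, 0.0107]
orientation: [0.606, -3.079, 0.0]
ft_force: [-0.6, 0.0, 0.4]
gripper_width: 0.0848
```

```bash
python3 q.py 16 243 275
```

```text
[236.5 256.6] 17 [-0.1438  0.0384]
[244.  272.8] 19 [-0.1454  0.0045]
[251.2 289. ] 20 [-0.1475 -0.0286]
len 0.0671 yaw deg -3.18 mid [-0.1456  0.0049]
[-0.27300143 -0.04778198] 14.0667
```

Call:
{"api": "carry_out", "payload": {"increments": [1.5,-3.7,0,0,1.5,-3.7,0,0,0.9,-2.3,0,0,0.9,-2.3,0,0,0.9,-2.3,0,0,0.9,-2.3,0,0,0.9,-2.3,0,0,0.9,-2.3,0,0,0.9,-2.3,0,0,0,0,0,0]}}

```text
time: 14.9
eef_pos: [0.4871, 0.1668, 0.0119]
orientation: [-0.604, 3.083, -0.0]
ft_force: [0.0, -0.1, -0.4]
gripper_width: 0.0849
```

```bash
python3 q.py 17 245 272
```

```text
[235.9 256.8] 21 [-0.1449  0.0387]
[245.2 271.8] 19 [-0.1428  0.005 ]
[254. 287.] 21 [-0.1415 -0.0279]
len 0.0666 yaw deg 2.98 mid [-0.1432  0.0054]
[-0.24625308 -0.04638937] 14.95
```

Call:
{"api": "carry_out", "payload": {"increments": [-1.8,4.6,0,0,-3.6,9.2,0,0,-3.6,9.2,0,0,23.1,9.5,0,0,23.1,9.5,0,0,23.1,9.5,0,0,23.1,9.5,0,0,2,-4.6,0,0,2,-4.6,0,0,0.9,-2.3,0,0,0.9,-2.3,0,0,0.9,-2.3,0,0,0.9,-2.3,0,0,0.9,-2.3,0,0,0,0,0,0]}}

```text
time: 16.2
eef_pos: [0.5789, 0.207, 0.0122]
orientation: [-0.604, 3.083, -0.0]
ft_force: [-0.4, 0.6, 0.5]
gripper_width: 0.0847
```

```bash
python3 q.py 18 245 272
```

```text
[236.4 256.5] 17 [-0.1438  0.0388]
[245.  271.9] 20 [-0.143  0.005]
[253.8 287.4] 21 [-0.1422 -0.0283]
len 0.0671 yaw deg 1.42 mid [-0.143   0.0053]
[-0.24873503  0.05382916] 16.25
```

Call:
{"api": "carry_out", "payload": {"increments": [-3.8,9.3,0,0,-3.8,9.3,0,0,-3.8,9.3,10,0,-22.7,-9.2,30,0,-22.7,-9.2,30,0,0,0,25,0,0,0,0,0,0,0,0,0]}}

```text
time: 16.92
eef_pos: [0.5228, 0.2185, 0.1103]
orientation: [-0.605, 3.077, 0.002]
ft_force: [-0.0, -0.1, -0.3]
gripper_width: 0.0852
```

```bash
python3 q.py 19 245 272; python3 v.py 20
```

```text
[236.3 256.3] 18 [-0.1437  0.0391]
[245.  271.8] 19 [-0.143   0.0053]
[253.8 287.5] 20 [-0.1423 -0.0285]
len 0.0675 yaw deg 1.23 mid [-0.143   0.0053]
[-0.28032171  0.00544291] 16.9667
```

View pics/j20.png

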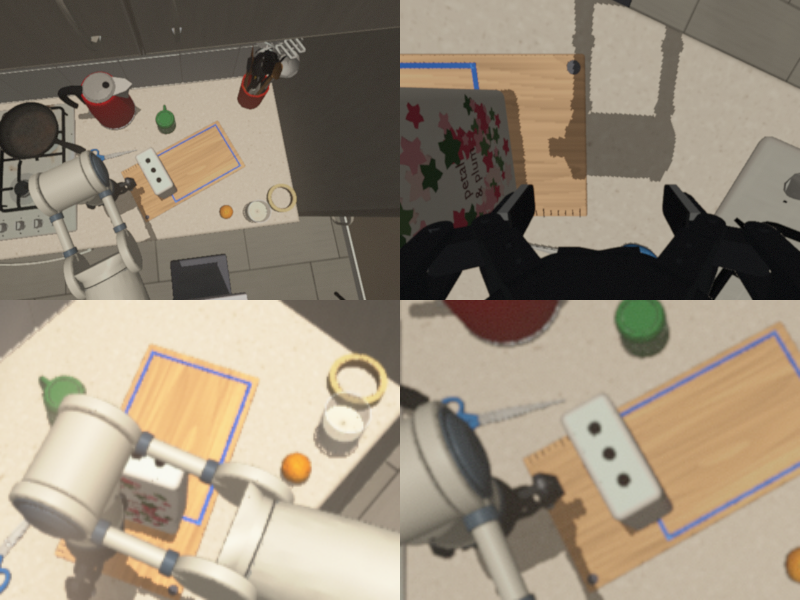

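Call:
{"api": "carry_out", "payload": {"increments": [2.5,-6.2,0,0,2.5,-6.2,0,0,2.5,-6.2,0,0,1.6,-3.9,0,0,1.6,-3.9,0,0,1.6,-3.9,0,0,1.6,-3.9,0,0,1.6,-3.9,0,0,1.6,-3.9,0,0,1.6,-3.9,0,0,1.6,-3.9,0,0,1.6,-3.9,0,0,1.6,-3.9,0,0,1.6,-3.9,0,0,1.6,-3.9,0,0,1.6,-3.9,0,0]}}

```text
time: 18.45
eef_pos: [0.5505, 0.1473, 0.1069]
orientation: [0.604, -3.083, 0.0]
ft_force: [-0.8, 0.2, 0.2]
gripper_width: 0.0851
```

```bash
python3 v.py 21; python3 -c "
from m import *
print(tob(bot.sense()['eef_pos']))"
```

```text
[-0.20414455  0.00493692]
```

View pics/j21.png

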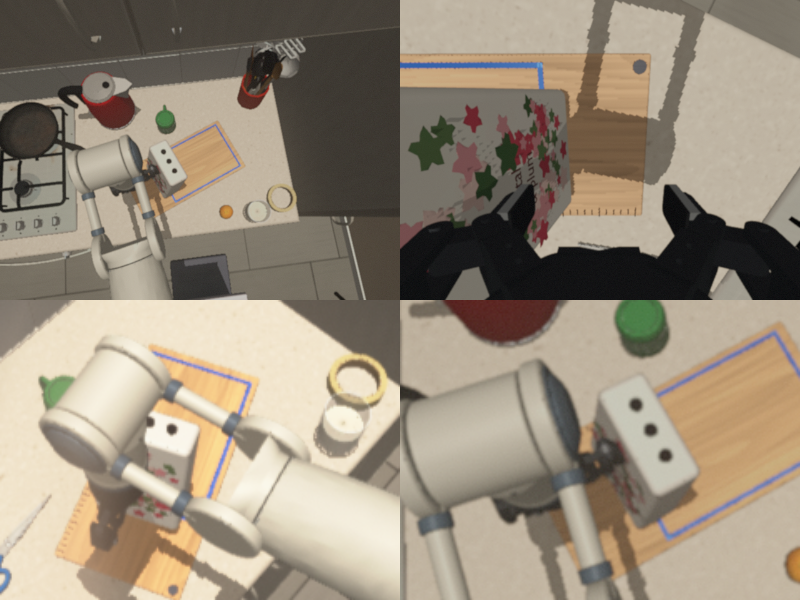

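Leaning but not over yet, so I continue pushing.

Call:
{"api": "carry_out", "payload": {"increments": [1.6,-3.9,0,0,1.6,-3.9,0,0,1.6,-3.9,0,0,1.6,-3.9,0,0,1.6,-3.9,0,0,1.6,-3.9,0,0,0,0,0,0,0,0,0,0,0,0,0,0,0,0,0,0]}}

```text
time: 19.43
eef_pos: [0.5599, 0.1245, 0.1069]
orientation: [0.605, -3.083, -0.0]
ft_force: [-1.1, -0.7, -0.2]
gripper_width: 0.0852
```

```bash
python3 v.py 22
```

```text
(no output)
```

View pics/j22.png

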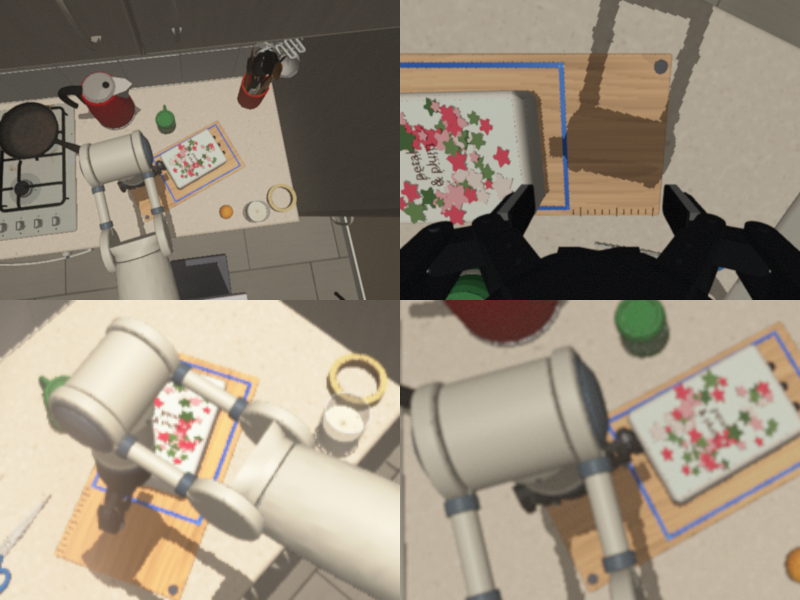

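The box has landed flat inside the outline. I'll retract the arm and check its position.

Call:
{"api": "carry_out", "payload": {"increments": [-8,20,5,0,-8,20,10,0,-8,20,20,0,-8,20,20,0,-8,20,20,0,-8,20,20,0,-20,25,0,0,-20,25,0,0,-20,25,0,0,0,0,0,0,0,0,0,0]}}

```text
time: 20.5
eef_pos: [0.451, 0.3205, 0.2021]
orientation: [-0.609, 3.082, -0.0]
ft_force: [1.1, -0.2, -1.0]
gripper_width: 0.0845
```

```bash
python3 v.py 23; python3 - <<'E'
from m import *
d=load('t23.png')
r,b,m=boxtop(d,(285,285),z=0.067,thr=150);print(r,b.round(3).tolist());cv2.imwrite('pics/mask23.png',m)
b=cv2.imread('pics/t23.png')[180:340,210:410]; cv2.imwrite('pics/c23.png',cv2.resize(b,None,fx=3.7,fy=3.7,interpolation=2))
E
```

```text
((-0.007535114884376526, 0.009817034006118774), (0.19825991988182068, 0.14165709912776947), 1.0517492294311523) [[-0.1080000028014183, 0.07900000363588333], [-0.10499999672174454, -0.06300000101327896], [0.09300000220537186, -0.05900000035762787], [0.09000000357627869, 0.0820000022649765]]
```

View pics/c23.png

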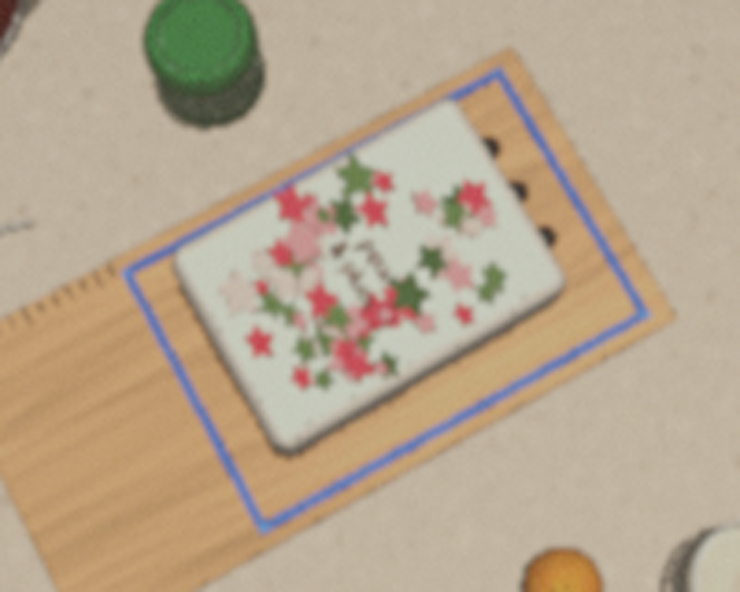

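View pics/j23.png

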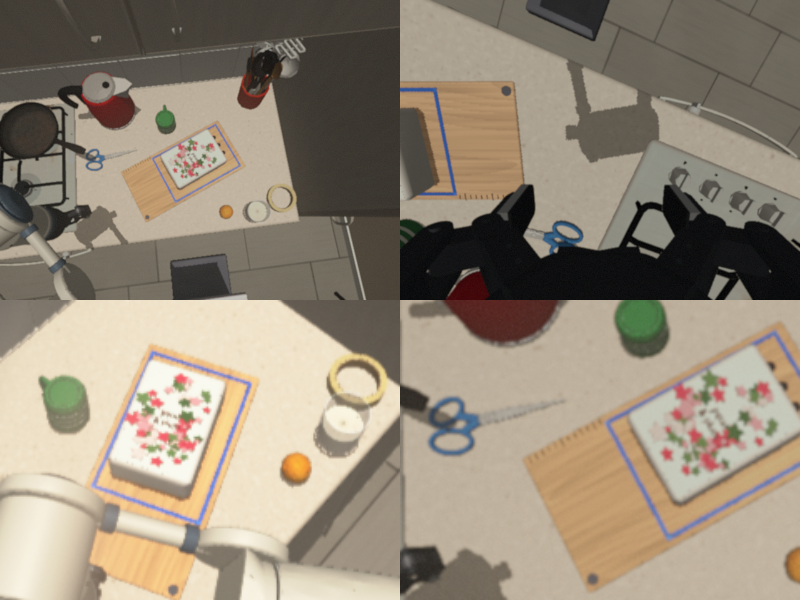

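```bash
python3 -c "
from bench import bot
print(bot.job_done())"
```

```text
the job is handed in; nothing more can be done
None
```

The gift box lies flat on the board, inside the blue outline, and I handed the job in at about 20.7 s; the hand-in reported no verdict.

**Sliding:**
- The gripper's knuckle sticks out past the fingertips and met the box first, at roughly 7–8 cm up. The second push, at the middle of its back, therefore only rocked the box. I backed off and it settled upright again.
- I then slid it with low pushes alternating between its right and left sides. It ended upright with its origin at x ≈ -143 mm (leading edge about 3 cm past the line), turned about 1.3° from the board's direction.

**Toppling:** A push high up at the middle tipped it forwards, then the arm was drawn clear.

**Last checks:**

| Measure (board frame) | Result | Limit |
|---|---|---|
| x extent, near edge to beads | -108 to about +107 mm | ±143 mm |
| y extent | -63 to +82 mm | ±98 mm |
| Turn from the board's direction | about 1° | – |

- I measured the box's long side as 198 mm against the true 203 mm, so allow a few millimetres on these edges; the bead end is the measured top plus the given 14 mm.
- In the pictures the mug, scissors, tape, candle and mandarin looked unmoved; I did not measure them. Nothing was touching the robot at the end.

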